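# Load a brass castor into the polishing drum and lock its bayonet lid

## Robot

A 6-joint arm with a two-finger parallel gripper is mounted at the origin on the work surface. World frame = base frame: x ahead of the robot, y to its left, z up, the work surface at z = 0. Lengths are in m, angles in rad, forces in N, time in s.
With the tool pointing down it reaches from about 0.425 to 0.95 m from the base axis. Payload 3.5 kg.
Tool frame: the origin (TCP) lies on the centre line of the jaws, within the pads' length; the fingertips stand 19 mm ahead of it and the grasp point (between the pads) is the TCP; z points along the fingers, y is the line along which they close (so a half turn about z gives the same grasp; the last joint's range is limited). The gripper opens to 85 mm and grips with 20 to 120 N. Pads are 22 mm wide; open, the fingers measure 114 mm over their backs; the gripper's body (76 mm by 85 mm) begins 54 mm behind the grasp point. The pads swing forward as they close: fully open they stand 13 mm farther back than shut.
Start: joints at [0.964, 0.286, 1.577, -0, 1.279, -0.15], TCP at [0.298, 0.606, 0.25] pointing down, gripper open.
Joint ranges: [-2.77, 2.77], [-0.9, 2.22], [0.21, 2.48], [-1.53, 4.67], [0.24, 2.81], [-2.84, 2.84]. Speed limits (rad/s): [2.79, 2.79, 3.14, 3.14, 3.14, 3.14].

## Interface

Orientations are given as [roll, pitch, yaw] about the fixed x, y, z axes, in that order (R = Rz(yaw) Ry(pitch) Rx(roll)).
In Python, from station import r gives the robot as it stands.
- The arm moves only by the tool play_rows, never from a script. Its argument "steps" is a list of rows, each an object of numbers: "tx", "ty", "tz": the shift along the tool's x, y, z in m; "ax", "ay", "az": the turn, a rotation vector about the tool's x, y, z in degrees; "hand": the finger opening in m, from 0 to 0.0854. In form: [{"tx": .., "ty": .., "tz": .., "ax": .., "ay": .., "az": .., "hand": ..}, ...]. A call has 1 to 5 rows; each row is the pose to reach, as a shift and turn from the pose commanded when the call began, along the tool's axes at that moment; what a row does not reach only later rows make up. A row lasts 1/10 s, in which the tool goes at most 50 mm and 8.59 degrees, less where a joint would pass 70% of its speed; a pose out of reach is approached as far as the arm can. A call with a gripper value outside its range is refused whole. The fingers move at their own pace and stop on an object; "force" is the grip in N (left out, the last holds). Time passes only in rows, so rows that repeat a pose let the fingers close. It gives the time, the measured TCP pose, the force, the opening and the grip force at its end, in the units of the state.
- r.observe(): the state, without advancing time (a new reading comes with each control period).
- r.capture(name): name is "side" or "top"; returns a dict with "color" (420x560x3 uint8, red, green, blue), "intrinsics" (3x3 intrinsics, pixels), "T" (4x4, takes a point from camera to world coordinates). Camera axes: x right, y down, z forward; pixel columns grow to the right and rows downward; lengths in m; the calibration is good to about 2 mm. A picture is of the moment at which its call begins. There is no depth.
- r.hand_in(): hands the job in; it is judged then, once.
The state is a dict: "t": time; "qpos": joint angles; "qd": joint speeds; "effort": joint torques, N m; "eef_pos": TCP position; "eef_rot": TCP orientation; "force": force on the tool from outside, world axes, zero at the start; "wrist_torque": the same for the moment, N m; "width": opening from 0.0 (shut) to 1.0 (fully open); "finger_force": force on a finger pad.
Only numpy, scipy, OpenCV 4.12 (cv2) and the standard library are available. Lean on these libraries where they do the work, as an engineer would, in place of code of your own. Each camera call takes 0.05 s, during which the arm holds its last target. There are 200 camera calls.

## Task

Load the brass castor into the polishing machine: turn the drum's lid anticlockwise until its two lugs come to the notches in the collar, lift it off and lay it flat on the bench or the mat, handle up. Set the castor down inside the drum, then put the lid back through the notches and turn it clockwise as far as it goes, so that it is locked. Set things down without dropping them, and leave the drawer knob, wax tin, chair spindle and brush as they lie.

Things in the scene. Friction and masses are not known exactly. Their poses are not given: they have to be found in the camera images.
- polisher: Bench-top polishing machine, fixed: a grey steel drive box (x -125 to +95, y -105 to +105, top 83 mm above the bench; control panel on its -x face) carrying a round upright white drum, 162 mm outer diameter, with an aluminium bayonet collar, open at the top. Origin on the bench under the drum's axis, z up; the collar's top is at 163 mm.
- seat (a point): Centre of the collar's flat ring on which the lid's underside rests, 148 mm above the bench on the drum's axis; axes as polisher. The ring leaves an open mouth of 58 mm radius. Above it a channel 9 mm high (collar wall at radius 75 mm), roofed by an inward lip 6 mm thick with inner radius 65 mm.
- notch (a point): Middle of one of the two notches, facing each other, cut in the collar's lip, 72 mm from the axis on the polisher's +x side, at the lip's top (163 mm); the other is on the -x side. Each is 34 degrees wide. The lid enters and leaves here, its x axis within 4 degrees of the polisher's x axis, either way round; a stop ends its anticlockwise turn (seen from above) 4 degrees past the middle.
- lock_stop (a point): Point in the lip's top, 72 mm from the axis, above where the middle of a lug comes when the lid is turned clockwise (from above) from notch to its stop, about 62 degrees (1.08 rad) on. Between notch and stop the lugs are under the lip and the lid cannot be lifted. No spring or catch: it turns by light friction and stays where it is left.
- lid: Loose black plastic lid, 0.17 to 0.33 kg: disc 124 mm in diameter, 14 mm thick, with two alike lugs along its +x and -x, flush with its underside, and a bar handle along x on top. Origin at the centre of its underside, z up. It starts seated in the collar, its lugs 34 to 57 degrees clockwise of the notches. 3 mm of play sideways and up. Twisted hard against a stop, it binds and will not lift.
- lug (a point): Tip of one lug, 72 mm from the lid's centre along its +x, at the lug's mid height (3 mm); lugs are 26 mm wide and 6 mm thick.
- drum_floor (a point): Centre of the drum's flat inner floor, 90 mm above the bench, 58 mm below the seat; the drum is 71 mm in inner radius and empty.
- lid_handle (a point): Middle of the lid's bar handle, 37.5 mm above the lid's underside. The bar is 92 mm long along the lid's x, 14 mm wide and 17 mm high; below it 15 mm are free above the disc.
- mat: Thin fixed cork mat, 220 x 220 x 4 mm, flat on the bench, on which the castor, the drawer knob and the wax tin stand; one quarter of it is free. The bench between mat and machine is clear, over 200 mm wide. Origin at the centre of its underside.
- castor: Loose brass furniture castor, 0.09 to 0.18 kg, standing upside down on its square screw plate on the mat, wheel up, 48 mm tall. Origin at the centre of the plate's underside, z up. Plate 46 x 46 x 4 mm; above it a neck, and a fork with the wheel (31 mm diameter, 15 mm wide) between its cheeks; wheel axle along y, set 9 mm towards +x.
- castor_grip (a point): Point between the fork's two flat cheeks, 28 mm above the plate's underside. The fork is 24 mm wide across y; its cheeks are 24 mm long in x and stand from 15 to 39 mm above the underside.
- drawer_knob: Bystander: round brass drawer knob, 33 mm diameter, 32 mm tall, on the mat. Origin under its centre.
- wax_tin: Bystander: low round steel wax tin, 64 mm diameter, 31 mm tall, on the mat. Origin under its centre.
- spindle: Bystander: turned dark wooden chair spindle with square ends, 260 mm long along its x, 26 mm thick, lying on the bench beyond the work. Origin under its middle.
- brush: Bystander: flat brush with wooden handle, about 200 mm long along its x, lying on the bench beyond the work. Origin under its middle.

How it is judged:
On the way, in this order (a step that is already met when the one before it is completed fails the run):
1. the lid, still down in the collar, is turned until its lugs are in line with the notches (angle between the x axis of lid and the x axis of polisher, either way round below 0.14 rad and z of lid in the frame of seat below 0.005 m and horizontal distance between lid and seat below 0.008 m), for 0.1 s.
2. the lid lies flat on the bench or the mat, handle up, let go (height (world z) of lid below 0.008 m and angle between lid's own z axis and vertical below 0.1 rad and contact force between lid and the arm below 0.1 N and contact force between lid and the fingers below 0.1 N), for 0.2 s.
3. the castor rests inside the drum, let go (horizontal distance between castor_grip and seat below 0.066 m and z of castor_grip in the frame of seat below -0.012 m and contact force between castor and the fingers below 0.1 N and linear speed of castor below 0.03 m/s), for 0.2 s.
4. the lid is back down on its seat in the collar (z of lid in the frame of seat below 0.005 m and horizontal distance between lid and seat below 0.008 m and angle between lid's own z axis and vertical below 0.06 rad), for 0.1 s.
At the end, for the whole second after the job is handed in: The castor rests inside the drum, at least 12 mm below the seat at its grip point; the lid lies flat on its seat (3 mm in height, 6 mm sideways), turned at least 0.85 rad clockwise from the notches (stop at about 1.08), so that it is locked; both released and still (z of lid in the frame of seat between -0.003 and 0.003 m and horizontal distance between lid and seat below 0.006 m and angle between lid's own z axis and vertical below 0.04 rad and angle between the x axis of lid and the x axis of polisher, either way round between 0.85 and 1.25 rad and horizontal distance between castor_grip and seat below 0.066 m and z of castor_grip in the frame of seat between -0.06 and -0.012 m and linear speed of each of lid, castor below 0.02 m/s); the robot touches nothing.
It fails at once if the castor is dropped or flung (over 0.7 m/s while the fingers do not hold it: a fall of about 25 mm) (linear speed of castor above 0.7 m/s and contact force between castor and the fingers below 0.1 N).
It fails at once if the lid is dropped or flung (over 0.7 m/s while the fingers do not hold it) (linear speed of lid above 0.7 m/s and contact force between lid and the fingers below 0.1 N).
It fails at once if a bystander is moved by more than 20 mm (distance of any of drawer_knob, wax_tin, spindle, brush from where it was at the start of the episode above 0.02 m).
It also fails if it takes over 72 s, if anything falls off the work surface, if the arm or the gripper's body presses on something with over 40 N, if the wrist force passes 120 N, or if a joint passes its speed limit or range.

## Working session

There is one attempt and no reset: what is moved stays moved. The work goes in short steps, Python scripts to look and compute and a tool call to move; the robot and the scene stay as the last step left them, time stands still between calls to the robot, and variables do not carry over. Pictures are saved under pics/ and viewed, at most 10 in all, crops included, and the job is handed in when it is done.

Besides the shell and the picture viewer there is one more tool, called after "Emit:" as a command line: name --argument value ..., lists and objects as JSON in quotes. play_rows: Moves the arm, as the interface text tells. Its arguments: {"type":"object","properties":{"steps":{"type":"array","items":{"type":"object","properties":{"tx":{"type":"number"},"ty":{"type":"number"},"tz":{"type":"number"},"ax":{"type":"number"},"ay":{"type":"number"},"az":{"type":"number"},"hand":{"type":"number"}}}},"force":{"type":"number"}},"required":["steps"]}

```bash
mkdir -p pics; ls
cat > h.py <<'E'
import numpy as np,cv2
from station import r
from scipy.spatial.transform import Rotation as R
def snap(n,f):
    c=r.capture(n); cv2.imwrite('pics/'+f,c['color'][:,:,::-1]); np.savez('pics/'+f+'.npz',K=c['intrinsics'],T=c['T']); return c
def pt(f,u,v,z):
    d=np.load('pics/'+f+'.npz'); w=d['T'][:3,:3]@np.linalg.solve(d['K'],[u,v,1.]); o=d['T'][:3,3]
    return o+w*(z-o[2])/w[2]
def px(f,p):
    d=np.load('pics/'+f+'.npz'); q=d['K']@(d['T'][:3,:3].T@(np.array(p)-d['T'][:3,3])); return q[:2]/q[2]
def rel(p,yaw=None):
    "tool-frame shift to world p"
    s=r.observe(); M=R.from_euler('xyz',s['eef_rot']).as_matrix(); return M.T@(np.array(p)-s['eef_pos'])
E
python3 - <<'E'
from h import *
for n in('top','side'):
    c=snap(n,n+'0.png'); print(c['T'].round(3).tolist(),c['intrinsics'].tolist())
print(r.observe())
E
```

```text
pics
[[0.011, -0.994, 0.112, 0.496], [-1.0, -0.012, -0.005, 0.012], [0.006, -0.112, -0.994, 1.184], [0.0, 0.0, 0.0, 1.0]] [[445.72354715371614, 0.0, 271.21988777751875], [0.0, 445.72354715371614, 211.1342335758226], [0.0, 0.0, 1.0]]
[[0.963, -0.124, 0.239, 0.344], [-0.269, -0.494, 0.827, -0.954], [0.016, -0.861, -0.509, 0.714], [0.0, 0.0, 0.0, 1.0]] [[504.35979273911425, 0.0, 277.58252916799887], [0.0, 504.35979273911425, 204.30320681916987], [0.0, 0.0, 1.0]]
{'t': 0.1, 'qpos': array([ 9.64010119e-01,  2.87117223e-01,  1.57804327e+00,  1.64029892e-05,
        1.27861468e+00, -1.50001510e-01]), 'qd': array([-1.46404935e-03, -1.37064813e-03, -1.43512493e-03, -4.39899541e-04,
        4.22965555e-05, -1.96593813e-04]), 'effort': array([ 1.69639068e-03, -4.07291365e+01, -2.93702602e+01, -1.18376197e-04,
        3.40554630e-03,  3.50710752e-05]), 'eef_pos': array([0.29736626, 0.60534398, 0.24905183]), 'eef_rot': array([-3.13943699e+00, -3.41676168e-04,  2.68480285e+00]), 'force': array([ 0.59104876, -0.2347804 ,  0.30636234]), 'wrist_torque': array([-0.00748139,  0.09829526, -0.00261783]), 'finger_force': 0.0, 'width': 0.9983214270365677}
```

View pics/top0.png

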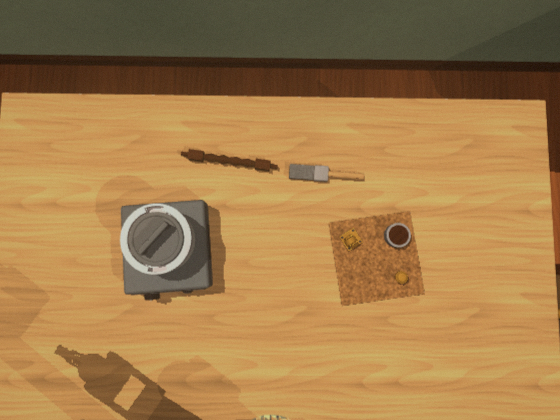

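View pics/side0.png

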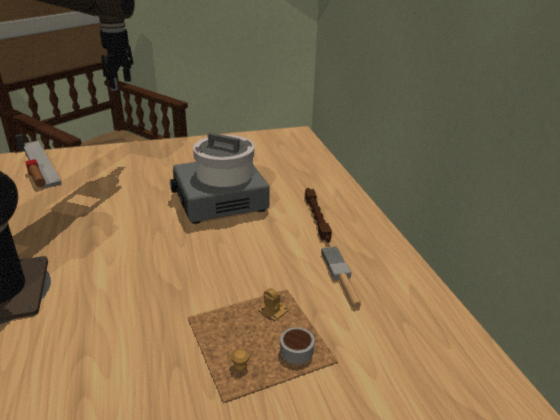

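The top view shows the machine at about (157,240), the castor at (351,240), the wax tin at (398,236), the knob at (402,278) and a free mat quarter at lower left. Next, one enlarged crop of the drum and the castor.

Run:
```python
from h import *
t=cv2.imread('pics/top0.png');s=cv2.imread('pics/side0.png')
a=cv2.resize(t[190:310,105:225],(480,480),interpolation=cv2.INTER_CUBIC)
b=cv2.resize(t[220:260,331:371],(320,320),interpolation=cv2.INTER_CUBIC)
c=cv2.resize(s[275:335,245:305],(320,280),interpolation=cv2.INTER_CUBIC)
im=np.zeros((600,800,3),np.uint8); im[:480,:480]=a; im[:320,480:]=b; im[320:,480:]=c
cv2.imwrite('pics/crop0.png',im)
```

```text
(no output)
```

View pics/crop0.png

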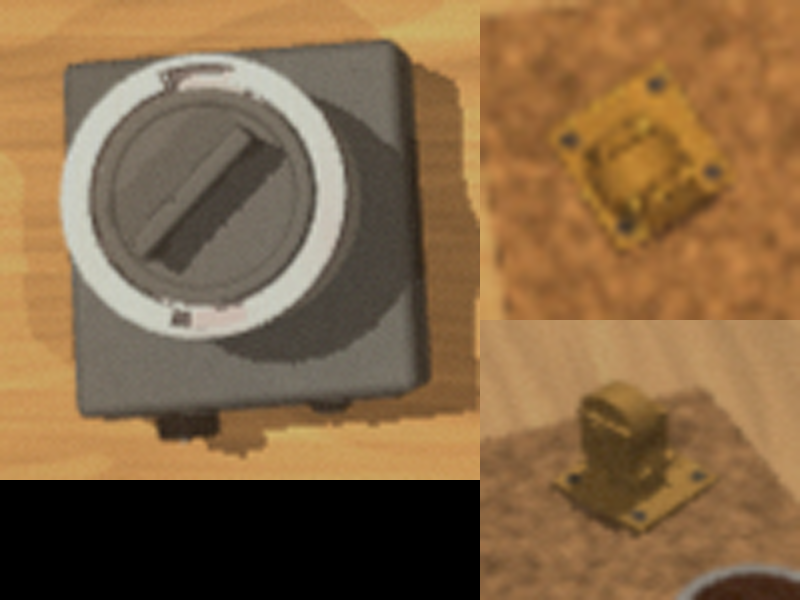

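Run:
```python
from h import *
f='top0.png'
cr=lambda u,v:(105+u/4-.4,190+v/4-.4)
P=lambda u,v,z:pt(f,*cr(u,v),z)[:2]
print('drum centre',P(205,196.5,.163), 'diam',np.linalg.norm(P(62,196,.163)-P(348,196,.163)),np.linalg.norm(P(205,53,.163)-P(205,340,.163)))
h1,h2=P(144,254,.194),P(248,131,.194); print('handle c',(h1+h2)/2,np.linalg.norm(h1-h2),np.degrees(np.arctan2(*(h2-h1)[::-1])))
c=[P(*q,.083) for q in((65,65),(395,40),(428,382),(80,415))]
for i in range(4):
    d=c[i]-c[i-1]; print('edge',np.linalg.norm(d),np.degrees(np.arctan2(d[1],d[0]))%90)
cc=sum(c)/4;print('box c',cc)
k=lambda u,v:(331+(u-480)/8-.45,220+v/8-.45)
q=[pt(f,*k(*a),.008)[:2] for a in((652,65),(555,130),(625,250),(733,185))]
pc=sum(q)/4;print('castor',pc)
for i in range(4):
    d=q[i]-q[i-1]; print(np.linalg.norm(d),np.degrees(np.arctan2(d[1],d[0]))%90)
m=[pt(f,*a,.004)[:2] for a in((330,222),(410,212),(423,294),(341,304))];print('mat',sum(m)/4,m)
d=q[1]-q[0];y0=np.arctan2(d[1],d[0])
for n in range(4):
    y=y0+n*np.pi/2
    w=np.array([*pc,0.0])+[.009*np.cos(y),.009*np.sin(y),.0365+.0]
    w[2]+=.0155
    fo=np.array([*pc,.043])
    a=px(f,w);b=px('side0.png',w);
    print(n,np.degrees(y),'wheeltop crop',(a-[330.55,219.55])*8+[480,0],'side',(b-[244.55,274.55])*[5.33,4.67]+[480,320])
```

```text
drum centre [0.54461772 0.2699913 ] diam 0.16317254971984219 0.1639574487829291
handle c [0.54545057 0.26710945] 0.08791624979217544 -38.543392189646724
edge 0.21495769925467575 5.21089184530806
edge 0.20508203310708858 5.063619402792355
edge 0.21169281726053765 7.054826667001635
edge 0.2119121634008522 5.980770524188017
box c [0.53198633 0.26675811]
castor [ 0.55647271 -0.20427272]
0.04735654935515521 33.829667259667715
0.03897012114636393 34.1490129159607
0.04536174367457509 30.176418871855446
0.04190161468982958 31.2721035550191
mat [ 0.50906749 -0.27137456] [array([ 0.60180309, -0.15030846]), array([ 0.63106252, -0.36402441]), array([ 0.41568817, -0.39295786]), array([ 0.38771617, -0.1782075 ])]
0 124.1490129159607 wheeltop crop [643.31985808 166.22377115] side [617.66268762 386.71810357]
1 214.1490129159607 wheeltop crop [682.73644141 174.22873574] side [620.06783382 406.22829955]
2 304.14901291596067 wheeltop crop [689.87093835 134.92891942] side [654.09649308 404.95728969]
3 394.14901291596067 wheeltop crop [650.50197109 126.94115731] side [651.32759537 385.4801549 ]
```

The machine's x axis is at +5.8°, with the drum axis at about (0.545, 0.269). The lid handle is at -38.5°, so the lid is 44° clockwise, inside the stated 34–57°. The castor is at (0.556, -0.204) with yaw about 122°. Moving above the handle.

Emit:
play_rows --steps '[{"tx": -0.04,"ty": -0.02,"az": 3,"hand": 0.085},{"tx": -0.08,"ty": -0.04,"az": 6,"hand": 0.085},{"tx": -0.12,"ty": -0.063,"az": 9,"hand": 0.085},{"tx": -0.16,"ty": -0.084,"az": 12.3,"hand": 0.085},{"tx": -0.2,"ty": -0.104,"az": 12.3,"hand": 0.085}]'

```text
invalid input
```

```bash
cat >> h.py <<'E'
def go(p,yaw):
    s=r.observe(); a=(np.degrees(s['eef_rot'][2])-yaw+180)%360-180
    print('t',s['t'],'pos',s['eef_pos'].round(4),'rot',np.degrees(s['eef_rot']).round(2),'F',s['force'].round(1),'w',round(s['width'],3),'shift',rel(p).round(4),'az',round(a,2))
E
python3 -c "
from h import *
go([.545,.2685,.25],141.5)"
```

```text
t 0.1 pos [0.2974 0.6053 0.2491] rot [-1.7988e+02 -2.0000e-02  1.5383e+02] F [ 0.6 -0.2  0.3] w 0.998 shift [-0.3708 -0.1931 -0.0007] az 12.33
```

Emit:
play_rows --steps '[{"tx": -0.04,"ty": -0.02,"tz": 0,"ax": 0,"ay": 0,"az": 3,"hand": 0.085},{"tx": -0.08,"ty": -0.04,"tz": 0,"ax": 0,"ay": 0,"az": 6,"hand": 0.085},{"tx": -0.12,"ty": -0.063,"tz": 0,"ax": 0,"ay": 0,"az": 9,"hand": 0.085},{"tx": -0.16,"ty": -0.084,"tz": 0,"ax": 0,"ay": 0,"az": 12.3,"hand": 0.085},{"tx": -0.2,"ty": -0.104,"tz": 0,"ax": 0,"ay": 0,"az": 12.3,"hand": 0.085}]'

```text
t: 0.6
eef_pos: [0.4317, 0.4225, 0.2497]
eef_rot: [-3.141, -0.0, 2.469]
force: [0.3, -1.1, -0.1]
width: 0.998
finger_force: 0.0
```

```bash
python3 -c "
from h import *
go([.545,.2685,.25],141.5)"
```

```text
t 0.6 pos [0.4317 0.4225 0.2497] rot [-1.7995e+02 -1.0000e-02  1.4149e+02] F [ 0.3 -1.1 -0.1] w 0.998 shift [-0.1845 -0.05   -0.0003] az -0.01
```

Emit:
play_rows --steps '[{"tx": -0.046,"ty": -0.0125,"tz": 0,"ax": 0,"ay": 0,"az": 0,"hand": 0.085},{"tx": -0.092,"ty": -0.025,"tz": 0,"ax": 0,"ay": 0,"az": 0,"hand": 0.085},{"tx": -0.138,"ty": -0.0375,"tz": 0,"ax": 0,"ay": 0,"az": 0,"hand": 0.085},{"tx": -0.1845,"ty": -0.05,"tz": 0,"ax": 0,"ay": 0,"az": 0,"hand": 0.085},{"tx": -0.1845,"ty": -0.05,"tz": 0.0,"ax": 0,"ay": 0,"az": 0,"hand": 0.05}]'

```text
t: 1.1
eef_pos: [0.5474, 0.2657, 0.2498]
eef_rot: [-3.14, 0.001, 2.464]
force: [-0.0, -0.1, 0.1]
width: 0.85
finger_force: 0.0
```

```bash
python3 -c "
from h import *
go([.545,.2685,.188],141.5)
snap('side','s1.png');snap('top','t1.png')
s=cv2.imread('pics/s1.png');t=cv2.imread('pics/t1.png')
cv2.imwrite('pics/c1.png',np.hstack([cv2.resize(s[60:220,150:290],(395,450)),cv2.resize(t[180:320,95:235],(400,450))]))"
```

```text
t 1.1 pos [0.5474 0.2657 0.2498] rot [-1.7993e+02  8.0000e-02  1.4115e+02] F [-0.  -0.1  0.1] w 0.85 shift [0.0038 0.0007 0.0617] az -0.35
```

View pics/c1.png

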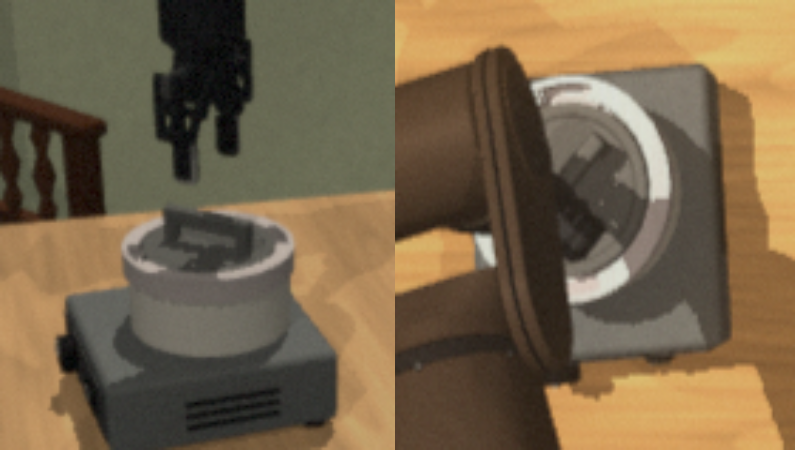

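The gripper stands over the handle, with the fingers either side of the bar. Going down partway.

Emit:
play_rows --steps '[{"tx": 0,"ty": 0,"tz": 0.015,"ax": 0,"ay": 0,"az": 0,"hand": 0.05},{"tx": 0,"ty": 0,"tz": 0.03,"ax": 0,"ay": 0,"az": 0,"hand": 0.05},{"tx": 0,"ty": 0,"tz": 0.045,"ax": 0,"ay": 0,"az": 0,"hand": 0.05},{"tx": 0,"ty": 0,"tz": 0.055,"ax": 0,"ay": 0,"az": 0,"hand": 0.05},{"tx": 0,"ty": 0,"tz": 0.06,"ax": 0,"ay": 0,"az": 0,"hand": 0.05}]'

```text
t: 1.7
eef_pos: [0.5433, 0.2705, 0.1878]
eef_rot: [-3.139, -0.002, 2.471]
force: [0.8, 0.7, 0.0]
width: 0.583
finger_force: 0.0
```

```bash
python3 -c "
from h import *
go([.545,.2685,.188],141.5)"
```

```text
t 1.7 pos [0.5433 0.2705 0.1878] rot [-1.7983e+02 -1.2000e-01  1.4158e+02] F [0.8 0.7 0. ] w 0.583 shift [-0.0026 -0.0006 -0.0002] az 0.08
```

Emit:
play_rows --steps '[{"tx": -0.002,"ty": 0,"tz": 0,"ax": 0,"ay": 0,"az": 0,"hand": 0.03},{"tx": -0.002,"ty": 0,"tz": 0,"ax": 0,"ay": 0,"az": 0,"hand": 0.0},{"tx": -0.002,"ty": 0,"tz": 0,"ax": 0,"ay": 0,"az": 0,"hand": 0.0},{"tx": -0.002,"ty": 0,"tz": 0,"ax": 0,"ay": 0,"az": 0,"hand": 0.0},{"tx": -0.002,"ty": 0,"tz": 0,"ax": 0,"ay": 0,"az": 0,"hand": 0.0}]' --force 50

```text
t: 2.2
eef_pos: [0.5469, 0.2692, 0.1913]
eef_rot: [3.14, 0.001, 2.47]
force: [2.1, -0.1, 0.9]
width: 0.151
finger_force: 52.0
```

```bash
python3 -c "
from h import *
go([.545,.2685,.188],141.5);print(r.observe()['wrist_torque'],r.observe()['finger_force'])"
```

```text
t 2.2 pos [0.5469 0.2692 0.1913] rot [1.7989e+02 7.0000e-02 1.4151e+02] F [ 2.1 -0.1  0.9] w 0.151 shift [ 0.0011 -0.0018  0.0033] az 0.01
[ 0.02798418 -0.11128336 -0.01783201] 52.028791308403015
```

Emit:
play_rows --steps '[{"tx": 0,"ty": 0,"tz": 0,"ax": 0,"ay": 0,"az": -6,"hand": 0},{"tx": 0,"ty": 0,"tz": 0,"ax": 0,"ay": 0,"az": -13,"hand": 0},{"tx": 0,"ty": 0,"tz": 0,"ax": 0,"ay": 0,"az": -20,"hand": 0},{"tx": 0,"ty": 0,"tz": 0,"ax": 0,"ay": 0,"az": -27,"hand": 0},{"tx": 0,"ty": 0,"tz": 0,"ax": 0,"ay": 0,"az": -33,"hand": 0}]'

```text
t: 2.7
eef_pos: [0.5465, 0.2692, 0.1913]
eef_rot: [3.141, 0.001, 3.05]
force: [-0.0, 0.2, 1.4]
width: 0.147
finger_force: 52.2
```

```bash
python3 -c "
from h import *
go([.545,.2685,.188],185.8);print(r.observe()['wrist_torque'],r.observe()['finger_force'])"
```

```text
t 2.7 pos [0.5465 0.2692 0.1913] rot [1.7996e+02 4.0000e-02 1.7475e+02] F [-0.   0.2  1.4] w 0.147 shift [ 0.0014 -0.0009  0.0033] az -11.05
[ 0.07079197  0.09869304 -0.15912627] 52.16704487800598
```

Turning lightly with no side force. Now the rest, with a look from the top.

Emit:
play_rows --steps '[{"tx": 0,"ty": 0,"tz": 0,"ax": 0,"ay": 0,"az": -5,"hand": 0},{"tx": 0,"ty": 0,"tz": 0,"ax": 0,"ay": 0,"az": -9,"hand": 0},{"tx": 0,"ty": 0,"tz": 0,"ax": 0,"ay": 0,"az": -11,"hand": 0},{"tx": 0,"ty": 0,"tz": 0,"ax": 0,"ay": 0,"az": -11,"hand": 0},{"tx": 0,"ty": 0,"tz": 0,"ax": 0,"ay": 0,"az": -11,"hand": 0}]'

```text
t: 3.2
eef_pos: [0.5465, 0.2692, 0.1913]
eef_rot: [3.141, 0.001, -3.045]
force: [-0.4, -0.3, 4.1]
width: 0.153
finger_force: 52.4
```

```bash
python3 -c "
from h import *
go([.545,.2685,.188],185.8);print(r.observe()['wrist_torque'],r.observe()['finger_force'])
snap('top','t2.png');snap('side','s2.png')
s=cv2.imread('pics/s2.png');t=cv2.imread('pics/t2.png')
cv2.imwrite('pics/c2.png',np.hstack([cv2.resize(s[110:220,160:280],(395,400)),cv2.resize(t[195:285,110:200],(400,400))]))"
```

```text
t 3.2 pos [0.5465 0.2692 0.1913] rot [ 1.7999e+02  6.0000e-02 -1.7449e+02] F [-0.4 -0.3  4.1] w 0.153 shift [ 0.0016 -0.0006  0.0033] az -0.29
[0.03689306 0.2890676  0.01279246] 52.4285101890564
```

View pics/c2.png

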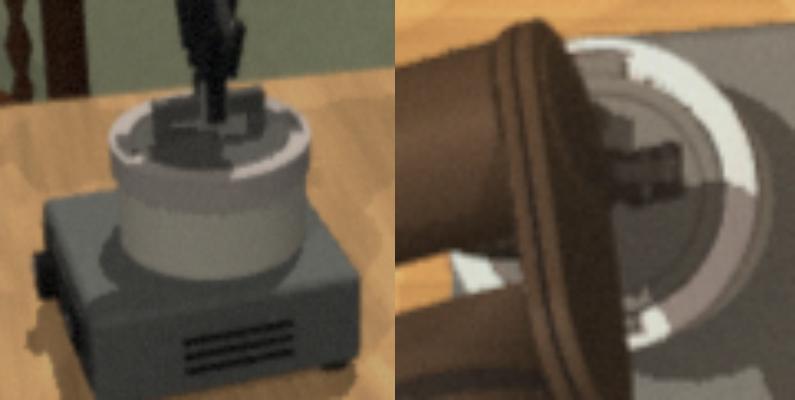

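The lugs show in the notches at about (605,65) and (640,320) in the crop, with no torque against the stop. Lifting gently while watching the force.

Emit:
play_rows --steps '[{"tx": 0,"ty": 0,"tz": -0.003,"ax": 0,"ay": 0,"az": 0,"hand": 0},{"tx": 0,"ty": 0,"tz": -0.006,"ax": 0,"ay": 0,"az": 0,"hand": 0},{"tx": 0,"ty": 0,"tz": -0.009,"ax": 0,"ay": 0,"az": 0,"hand": 0},{"tx": 0,"ty": 0,"tz": -0.012,"ax": 0,"ay": 0,"az": 0,"hand": 0}]'

```text
t: 3.7
eef_pos: [0.5458, 0.2689, 0.2017]
eef_rot: [-3.141, -0.001, -3.045]
force: [-0.0, -1.1, -2.7]
width: 0.151
finger_force: 51.6
```

```bash
python3 -c "
from h import *
go([.5465,.2692,.27],185.8);print(r.observe()['wrist_torque'],r.observe()['finger_force'])"
```

```text
t 3.7 pos [0.5458 0.2689 0.2017] rot [-1.7998e+02 -8.0000e-02 -1.7448e+02] F [-0.  -1.1 -2.7] w 0.151 shift [-0.0006  0.0002 -0.0683] az -0.28
[-0.0066136   0.00774448  0.00671883] 51.607823967933655
```

Emit:
play_rows --steps '[{"tx": 0,"ty": 0,"tz": -0.02,"ax": 0,"ay": 0,"az": 0,"hand": 0},{"tx": 0,"ty": 0,"tz": -0.045,"ax": 0,"ay": 0,"az": 0,"hand": 0},{"tx": 0.0,"ty": -0.02,"tz": -0.06,"ax": 0,"ay": 0,"az": 0,"hand": 0},{"tx": 0.01,"ty": -0.055,"tz": -0.06,"ax": 0,"ay": 0,"az": 0,"hand": 0},{"tx": 0.02,"ty": -0.095,"tz": -0.06,"ax": 0,"ay": 0,"az": 0,"hand": 0}]'

```text
t: 4.2
eef_pos: [0.5355, 0.1723, 0.2632]
eef_rot: [3.142, 0.002, -3.043]
force: [0.2, -0.4, -2.3]
width: 0.155
finger_force: 51.5
```

Emit:
play_rows --steps '[{"tx": 0.01,"ty": -0.045,"tz": 0,"ax": 0,"ay": 0,"az": 0,"hand": 0},{"tx": 0.01,"ty": -0.09,"tz": 0,"ax": 0,"ay": 0,"az": 0,"hand": 0},{"tx": 0.01,"ty": -0.13,"tz": 0.015,"ax": 0,"ay": 0,"az": 0,"hand": 0},{"tx": 0.01,"ty": -0.155,"tz": 0.04,"ax": 0,"ay": 0,"az": 0,"hand": 0},{"tx": 0.01,"ty": -0.155,"tz": 0.08,"ax": 0,"ay": 0,"az": 0,"hand": 0}]'

```text
t: 4.7
eef_pos: [0.5429, 0.0138, 0.1848]
eef_rot: [-3.138, 0.008, -3.049]
force: [0.9, 0.9, -2.5]
width: 0.156
finger_force: 51.5
```

```bash
python3 -c "
from h import *
go([.54,.02,.0445],185.5)"
```

```text
t 4.7 pos [0.5429 0.0138 0.1848] rot [-179.82    0.44 -174.71] F [ 0.9  0.9 -2.5] w 0.156 shift [0.0034 0.0069 0.1403] az -0.21
```

Emit:
play_rows --steps '[{"tx": 0,"ty": 0,"tz": 0.035,"ax": 0,"ay": 0,"az": 0,"hand": 0},{"tx": 0,"ty": 0,"tz": 0.07,"ax": 0,"ay": 0,"az": 0,"hand": 0},{"tx": 0,"ty": 0,"tz": 0.1,"ax": 0,"ay": 0,"az": 0,"hand": 0},{"tx": 0,"ty": 0,"tz": 0.115,"ax": 0,"ay": 0,"az": 0,"hand": 0},{"tx": 0,"ty": 0,"tz": 0.12,"ax": 0,"ay": 0,"az": 0,"hand": 0}]'

```text
t: 5.2
eef_pos: [0.5393, 0.0175, 0.0605]
eef_rot: [3.141, -0.004, -3.045]
force: [1.2, -0.4, -1.4]
width: 0.151
finger_force: 51.5
```

```bash
python3 -c "
from h import *
go([.54,.02,.0445],185.5)"
```

```text
t 5.2 pos [0.5393 0.0175 0.0605] rot [ 179.95   -0.2  -174.47] F [ 1.2 -0.4 -1.4] w 0.151 shift [-0.001   0.0024  0.016 ] az 0.03
```

Emit:
play_rows --steps '[{"tx": 0,"ty": 0,"tz": 0.005,"ax": 0,"ay": 0,"az": 0,"hand": 0},{"tx": 0,"ty": 0,"tz": 0.009,"ax": 0,"ay": 0,"az": 0,"hand": 0},{"tx": 0,"ty": 0,"tz": 0.012,"ax": 0,"ay": 0,"az": 0,"hand": 0},{"tx": 0,"ty": 0,"tz": 0.0145,"ax": 0,"ay": 0,"az": 0,"hand": 0},{"tx": 0,"ty": 0,"tz": 0.0165,"ax": 0,"ay": 0,"az": 0,"hand": 0}]'

```text
t: 5.7
eef_pos: [0.5408, 0.0173, 0.0463]
eef_rot: [-3.141, 0.001, -3.045]
force: [0.9, 0.3, -2.4]
width: 0.151
finger_force: 51.5
```

```bash
python3 -c "
from h import *
go([.54,.02,.0445],185.5)"
```

```text
t 5.7 pos [0.5408 0.0173 0.0463] rot [-1.7998e+02  6.0000e-02 -1.7447e+02] F [ 0.9  0.3 -2.4] w 0.151 shift [0.0006 0.0027 0.0018] az 0.03
```

Emit:
play_rows --steps '[{"tx": 0,"ty": 0,"tz": 0.001,"ax": 0,"ay": 0,"az": 0,"hand": 0},{"tx": 0,"ty": 0,"tz": 0.002,"ax": 0,"ay": 0,"az": 0,"hand": 0},{"tx": 0,"ty": 0,"tz": 0.003,"ax": 0,"ay": 0,"az": 0,"hand": 0},{"tx": 0,"ty": 0,"tz": 0.003,"ax": 0,"ay": 0,"az": 0,"hand": 0}]'

```text
t: 6.1
eef_pos: [0.5406, 0.0173, 0.0433]
eef_rot: [-3.142, -0.0, -3.045]
force: [-1.1, -0.2, 1.1]
width: 0.154
finger_force: 52.0
```

```bash
python3 -c "
from h import *
go([.54,.02,.0445],185.5)"
```

```text
t 6.1 pos [0.5406 0.0173 0.0433] rot [-1.8000e+02 -1.0000e-02 -1.7447e+02] F [-1.1 -0.2  1.1] w 0.154 shift [ 0.0003  0.0027 -0.0012] az 0.03
```

Emit:
play_rows --steps '[{"tx": 0,"ty": 0,"tz": 0,"ax": 0,"ay": 0,"az": 0,"hand": 0.03},{"tx": 0,"ty": 0,"tz": 0,"ax": 0,"ay": 0,"az": 0,"hand": 0.05},{"tx": 0,"ty": 0,"tz": 0,"ax": 0,"ay": 0,"az": 0,"hand": 0.05},{"tx": 0,"ty": 0,"tz": -0.02,"ax": 0,"ay": 0,"az": 0,"hand": 0.05},{"tx": 0,"ty": 0,"tz": -0.06,"ax": 0,"ay": 0,"az": 0,"hand": 0.05}]'

```text
t: 6.6
eef_pos: [0.5377, 0.0177, 0.1]
eef_rot: [3.14, -0.008, -3.045]
force: [0.1, 0.4, -0.1]
width: 0.582
finger_force: 0.0
```

Emit:
play_rows --steps '[{"tx": 0,"ty": -0.02,"tz": -0.04,"ax": 0,"ay": 0,"az": 8,"hand": 0.06},{"tx": 0,"ty": -0.06,"tz": -0.05,"ax": 0,"ay": 0,"az": 16,"hand": 0.06},{"tx": 0,"ty": -0.1,"tz": -0.05,"ax": 0,"ay": 0,"az": 24,"hand": 0.06},{"tx": 0,"ty": -0.14,"tz": -0.05,"ax": 0,"ay": 0,"az": 32,"hand": 0.06},{"tx": 0,"ty": -0.17,"tz": -0.05,"ax": 0,"ay": 0,"az": 40,"hand": 0.06}]'

```text
t: 7.1
eef_pos: [0.5571, -0.1542, 0.1535]
eef_rot: [3.142, 0.002, 2.533]
force: [-0.3, -0.4, -0.2]
width: 0.704
finger_force: 0.0
```

```bash
python3 -c "
from h import *
go([.554,-.200,.13],122)
snap('side','s3.png');snap('top','t3.png')
s=cv2.imread('pics/s3.png');t=cv2.imread('pics/t3.png')
cv2.imwrite('pics/c3.png',np.hstack([s[110:410,120:420],t[120:420,100:420]]))"
```

```text
t 7.1 pos [ 0.5571 -0.1542  0.1535] rot [1.8000e+02 1.0000e-01 1.4515e+02] F [-0.3 -0.4 -0.2] w 0.704 shift [-0.0236 -0.0394  0.0235] az 23.15
```

View pics/c3.png

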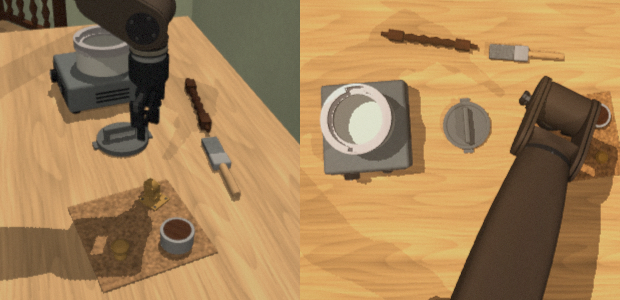

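The lid lies flat on the bench, handle up, at about (466,125) in the crop, and the drum is open. On to the castor.

Emit:
play_rows --steps '[{"tx": -0.01,"ty": -0.015,"tz": 0,"ax": 0,"ay": 0,"az": 8,"hand": 0.06},{"tx": -0.02,"ty": -0.03,"tz": 0,"ax": 0,"ay": 0,"az": 16,"hand": 0.06},{"tx": -0.0236,"ty": -0.0394,"tz": 0.01,"ax": 0,"ay": 0,"az": 23,"hand": 0.06},{"tx": -0.0236,"ty": -0.0394,"tz": 0.03,"ax": 0,"ay": 0,"az": 23,"hand": 0.06},{"tx": -0.0236,"ty": -0.0394,"tz": 0.05,"ax": 0,"ay": 0,"az": 23,"hand": 0.06}]'

```text
t: 7.7
eef_pos: [0.5543, -0.1974, 0.1028]
eef_rot: [3.141, 0.001, 2.14]
force: [-0.8, -0.1, -0.4]
width: 0.701
finger_force: 0.0
```

```bash
python3 -c "
from h import *
snap('side','s4.png');snap('top','t4.png')
go([.554,-.200,.034],122)
s=cv2.imread('pics/s4.png');t=cv2.imread('pics/t4.png')
cv2.imwrite('pics/c4.png',np.hstack([cv2.resize(s[220:360,200:340],(400,400)),cv2.resize(t[190:290,320:420],(400,400))]))"
```

```text
t 7.8 pos [ 0.5518 -0.1958  0.0995] rot [-179.83   -0.36  122.61] F [-0.6  1.1 -0.1] w 0.703 shift [-0.0051 -0.0002  0.0655] az 0.61
```

View pics/c4.png

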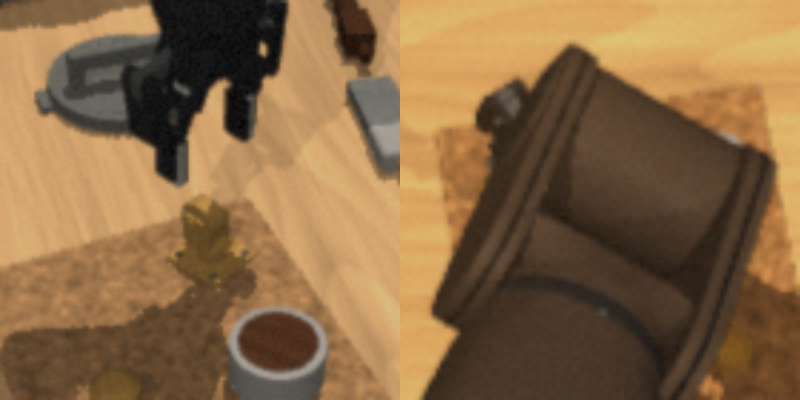

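The fingers straddle the castor fork, and the tin is well clear. Going down.

Emit:
play_rows --steps '[{"tx": -0.002,"ty": 0,"tz": 0.02,"ax": 0,"ay": 0,"az": 0.5,"hand": 0.06},{"tx": -0.004,"ty": 0,"tz": 0.04,"ax": 0,"ay": 0,"az": 0.5,"hand": 0.06},{"tx": -0.004,"ty": 0,"tz": 0.055,"ax": 0,"ay": 0,"az": 0.5,"hand": 0.06},{"tx": -0.004,"ty": 0,"tz": 0.063,"ax": 0,"ay": 0,"az": 0.5,"hand": 0.06},{"tx": -0.004,"ty": 0,"tz": 0.065,"ax": 0,"ay": 0,"az": 0.5,"hand": 0.06}]'

```text
t: 8.3
eef_pos: [0.5557, -0.2005, 0.0371]
eef_rot: [-3.141, -0.001, 2.13]
force: [0.2, 0.5, -0.3]
width: 0.701
finger_force: 0.0
```

Emit:
play_rows --steps '[{"tx": 0,"ty": 0,"tz": 0,"ax": 0,"ay": 0,"az": 0,"hand": 0.045},{"tx": 0,"ty": 0,"tz": 0,"ax": 0,"ay": 0,"az": 0,"hand": 0.03},{"tx": 0,"ty": 0,"tz": 0,"ax": 0,"ay": 0,"az": 0,"hand": 0.02},{"tx": 0,"ty": 0,"tz": 0,"ax": 0,"ay": 0,"az": 0,"hand": 0.0},{"tx": 0,"ty": 0,"tz": 0,"ax": 0,"ay": 0,"az": 0,"hand": 0.0}]' --force 40

```text
t: 8.8
eef_pos: [0.5569, -0.2016, 0.039]
eef_rot: [3.141, 0.002, 2.13]
force: [-0.9, 0.1, 4.1]
width: 0.273
finger_force: 40.2
```

```bash
python3 -c "
from h import *
go([.554,-.200,.034],122)"
```

```text
t 8.8 pos [ 0.5569 -0.2016  0.039 ] rot [1.7994e+02 1.1000e-01 1.2203e+02] F [-0.9  0.1  4.1] w 0.273 shift [ 0.0029 -0.0017  0.005 ] az 0.03
```

The fork is gripped: the opening is about 23 mm against 24 mm expected. Lifting, then over to the drum.

Emit:
play_rows --steps '[{"tx": 0,"ty": 0,"tz": -0.02,"ax": 0,"ay": 0,"az": 0,"hand": 0},{"tx": 0,"ty": 0,"tz": -0.06,"ax": 0,"ay": 0,"az": 0,"hand": 0},{"tx": 0,"ty": 0,"tz": -0.1,"ax": 0,"ay": 0,"az": 0,"hand": 0},{"tx": 0.017,"ty": 0.01,"tz": -0.14,"ax": 0,"ay": 0,"az": 0,"hand": 0},{"tx": 0.043,"ty": 0.025,"tz": -0.18,"ax": 0,"ay": 0,"az": 0,"hand": 0}]'

```text
t: 9.3
eef_pos: [0.5539, -0.1518, 0.2187]
eef_rot: [-3.141, -0.001, 2.127]
force: [1.1, 1.1, -1.6]
width: 0.273
finger_force: 39.6
```

Emit:
play_rows --steps '[{"tx": 0.038,"ty": 0.022,"tz": -0.02,"ax": 0,"ay": 0,"az": 0,"hand": 0},{"tx": 0.077,"ty": 0.045,"tz": -0.04,"ax": 0,"ay": 0,"az": 0,"hand": 0},{"tx": 0.116,"ty": 0.068,"tz": -0.04,"ax": 0,"ay": 0,"az": 0,"hand": 0},{"tx": 0.155,"ty": 0.091,"tz": -0.04,"ax": 0,"ay": 0,"az": 0,"hand": 0},{"tx": 0.194,"ty": 0.114,"tz": -0.04,"ax": 0,"ay": 0,"az": 0,"hand": 0}]'

```text
t: 9.8
eef_pos: [0.5474, 0.0753, 0.2574]
eef_rot: [-3.141, -0.0, 2.129]
force: [1.0, -0.1, -1.8]
width: 0.271
finger_force: 39.6
```

```bash
python3 -c "
from h import *
go([.5455,.269,.25],122)"
```

```text
t 9.8 pos [0.5474 0.0753 0.2574] rot [-1.7998e+02 -2.0000e-02  1.2201e+02] F [ 1.  -0.1 -1.8] w 0.271 shift [0.1652 0.101  0.0074] az 0.01
```

Emit:
play_rows --steps '[{"tx": 0.042,"ty": 0.025,"tz": 0,"ax": 0,"ay": 0,"az": 0,"hand": 0},{"tx": 0.084,"ty": 0.05,"tz": 0,"ax": 0,"ay": 0,"az": 0,"hand": 0},{"tx": 0.126,"ty": 0.076,"tz": 0,"ax": 0,"ay": 0,"az": 0,"hand": 0},{"tx": 0.168,"ty": 0.101,"tz": 0,"ax": 0,"ay": 0,"az": 0,"hand": 0},{"tx": 0.168,"ty": 0.101,"tz": 0,"ax": 0,"ay": 0,"az": 0,"hand": 0}]'

```text
t: 10.3
eef_pos: [0.5431, 0.2747, 0.2568]
eef_rot: [-3.141, -0.002, 2.136]
force: [0.0, -0.4, -0.4]
width: 0.276
finger_force: 39.7
```

Emit:
play_rows --steps '[{"tx": 0,"ty": 0,"tz": 0.025,"ax": 0,"ay": 0,"az": 0,"hand": 0},{"tx": 0,"ty": 0,"tz": 0.05,"ax": 0,"ay": 0,"az": 0,"hand": 0},{"tx": 0,"ty": 0,"tz": 0.075,"ax": 0,"ay": 0,"az": 0,"hand": 0},{"tx": 0,"ty": 0,"tz": 0.1,"ax": 0,"ay": 0,"az": 0,"hand": 0},{"tx": 0,"ty": 0,"tz": 0.115,"ax": 0,"ay": 0,"az": 0,"hand": 0}]'

```text
t: 10.8
eef_pos: [0.5432, 0.2684, 0.1396]
eef_rot: [-3.137, -0.001, 2.129]
force: [-0.4, -0.3, -1.7]
width: 0.272
finger_force: 39.7
```

```bash
python3 -c "
from h import *
go([.5455,.269,.126],122)"
```

```text
t 10.8 pos [0.5432 0.2684 0.1396] rot [-1.7972e+02 -6.0000e-02  1.2200e+02] F [-0.4 -0.3 -1.7] w 0.272 shift [-0.0007  0.0023  0.0136] az -0.0
```

Emit:
play_rows --steps '[{"tx": 0,"ty": 0,"tz": 0.004,"ax": 0,"ay": 0,"az": 0,"hand": 0},{"tx": 0,"ty": 0,"tz": 0.008,"ax": 0,"ay": 0,"az": 0,"hand": 0},{"tx": 0,"ty": 0,"tz": 0.011,"ax": 0,"ay": 0,"az": 0,"hand": 0},{"tx": 0,"ty": 0,"tz": 0.012,"ax": 0,"ay": 0,"az": 0,"hand": 0}]'

```text
t: 11.2
eef_pos: [0.5454, 0.2697, 0.1318]
eef_rot: [3.14, 0.001, 2.13]
force: [-0.2, 0.5, -1.2]
width: 0.275
finger_force: 39.7
```

```bash
python3 -c "
from h import *
go([.5455,.269,.126],122)"
```

```text
t 11.2 pos [0.5454 0.2697 0.1318] rot [1.7991e+02 3.0000e-02 1.2203e+02] F [-0.2  0.5 -1.2] w 0.275 shift [-0.0006 -0.0003  0.0058] az 0.03
```

Emit:
play_rows --steps '[{"tx": 0,"ty": 0,"tz": 0.002,"ax": 0,"ay": 0,"az": 0,"hand": 0},{"tx": 0,"ty": 0,"tz": 0.004,"ax": 0,"ay": 0,"az": 0,"hand": 0},{"tx": 0,"ty": 0,"tz": 0.005,"ax": 0,"ay": 0,"az": 0,"hand": 0},{"tx": 0,"ty": 0,"tz": 0.005,"ax": 0,"ay": 0,"az": 0,"hand": 0}]'

```text
t: 11.6
eef_pos: [0.5447, 0.2695, 0.1257]
eef_rot: [-3.141, -0.0, 2.13]
force: [-0.2, -1.3, -1.0]
width: 0.273
finger_force: 39.7
```

```bash
python3 -c "
from h import *
go([.5455,.269,.126],122)"
```

```text
t 11.6 pos [0.5447 0.2695 0.1257] rot [-179.99   -0.    122.03] F [-0.2 -1.3 -1. ] w 0.273 shift [-0.0009  0.0004 -0.0003] az 0.03
```

Emit:
play_rows --steps '[{"tx": 0,"ty": 0,"tz": 0.001,"ax": 0,"ay": 0,"az": 0,"hand": 0},{"tx": 0,"ty": 0,"tz": 0.002,"ax": 0,"ay": 0,"az": 0,"hand": 0},{"tx": 0,"ty": 0,"tz": 0.002,"ax": 0,"ay": 0,"az": 0,"hand": 0}]'

```text
t: 11.9
eef_pos: [0.545, 0.2697, 0.1251]
eef_rot: [3.141, 0.0, 2.13]
force: [-2.1, -1.1, 4.6]
width: 0.27
finger_force: 40.4
```

```bash
python3 -c "
from h import *
go([.5455,.269,.126],122)"
```

```text
t 11.9 pos [0.545  0.2697 0.1251] rot [1.7999e+02 1.0000e-02 1.2203e+02] F [-2.1 -1.1  4.6] w 0.27 shift [-0.0008  0.0001 -0.0009] az 0.03
```

Floor contact came at the expected height, with the force turning to +4.6 N. Releasing and rising.

Emit:
play_rows --steps '[{"tx": 0,"ty": 0,"tz": 0,"ax": 0,"ay": 0,"az": 0,"hand": 0.035},{"tx": 0,"ty": 0,"tz": 0,"ax": 0,"ay": 0,"az": 0,"hand": 0.05},{"tx": 0,"ty": 0,"tz": 0,"ax": 0,"ay": 0,"az": 0,"hand": 0.05},{"tx": 0,"ty": 0,"tz": -0.02,"ax": 0,"ay": 0,"az": 0,"hand": 0.05},{"tx": 0,"ty": 0,"tz": -0.06,"ax": 0,"ay": 0,"az": 0,"hand": 0.05}]'

```text
t: 12.4
eef_pos: [0.5423, 0.2687, 0.1798]
eef_rot: [-3.133, -0.002, 2.13]
force: [0.9, 0.0, 0.3]
width: 0.586
finger_force: 0.0
```

Emit:
play_rows --steps '[{"tx": -0.02,"ty": -0.01,"tz": -0.04,"ax": 0,"ay": 0,"az": -8,"hand": 0.05},{"tx": -0.06,"ty": -0.03,"tz": -0.06,"ax": 0,"ay": 0,"az": -16,"hand": 0.05},{"tx": -0.1,"ty": -0.055,"tz": -0.06,"ax": 0,"ay": 0,"az": -24,"hand": 0.05},{"tx": -0.14,"ty": -0.08,"tz": -0.06,"ax": 0,"ay": 0,"az": -32,"hand": 0.05},{"tx": -0.18,"ty": -0.105,"tz": -0.06,"ax": 0,"ay": 0,"az": -40,"hand": 0.05}]'

```text
t: 12.9
eef_pos: [0.5512, 0.062, 0.244]
eef_rot: [3.141, 0.001, 2.827]
force: [1.0, -0.1, 0.3]
width: 0.587
finger_force: 0.0
```

```bash
python3 -c "
from h import *
go([.5406,.0173,.10],185.5)
snap('top','t5.png');snap('side','s5.png')
s=cv2.imread('pics/s5.png');t=cv2.imread('pics/t5.png')
cv2.imwrite('pics/c5.png',np.hstack([cv2.resize(s[100:300,160:360],(400,400)),cv2.resize(t[190:290,105:205],(400,400),interpolation=cv2.INTER_CUBIC)]))"
```

```text
t 12.9 pos [0.5512 0.062  0.244 ] rot [1.7999e+02 6.0000e-02 1.6198e+02] F [ 1.  -0.1  0.3] w 0.587 shift [-0.0036 -0.0458  0.144 ] az -23.52
```

View pics/c5.png

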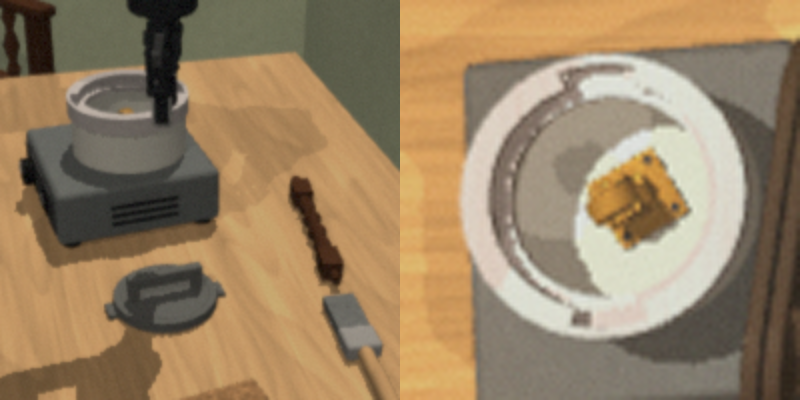

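The castor stands upright in the drum at about (640,195) in the crop. Back to the lid.

Emit:
play_rows --steps '[{"tx": -0.001,"ty": -0.015,"tz": 0.03,"ax": 0,"ay": 0,"az": -8,"hand": 0.05},{"tx": -0.002,"ty": -0.03,"tz": 0.06,"ax": 0,"ay": 0,"az": -16,"hand": 0.05},{"tx": -0.0036,"ty": -0.0458,"tz": 0.09,"ax": 0,"ay": 0,"az": -23.5,"hand": 0.05},{"tx": -0.0036,"ty": -0.0458,"tz": 0.115,"ax": 0,"ay": 0,"az": -23.5,"hand": 0.05},{"tx": -0.0036,"ty": -0.0458,"tz": 0.125,"ax": 0,"ay": 0,"az": -23.5,"hand": 0.05}]'

```text
t: 13.5
eef_pos: [0.5384, 0.0195, 0.1157]
eef_rot: [3.14, -0.005, -3.054]
force: [-0.2, -0.0, 0.3]
width: 0.583
finger_force: 0.0
```

Emit:
play_rows --steps '[{"tx": 0,"ty": 0,"tz": 0,"ax": 0,"ay": 0,"az": 0,"hand": 0.05},{"tx": 0,"ty": 0,"tz": 0,"ax": 0,"ay": 0,"az": 0,"hand": 0.05},{"tx": 0,"ty": 0,"tz": 0,"ax": 0,"ay": 0,"az": 0,"hand": 0.05}]'

```text
t: 13.8
eef_pos: [0.5417, 0.0192, 0.1207]
eef_rot: [-3.141, 0.003, -3.052]
force: [-0.4, 0.1, -0.7]
width: 0.585
finger_force: 0.0
```

```bash
python3 -c "
from h import *
go([.5406,.0173,.0435],185.5)"
```

```text
t 13.8 pos [0.5417 0.0192 0.1207] rot [-179.96    0.19 -174.85] F [-0.4  0.1 -0.7] w 0.585 shift [ 0.0015 -0.0018  0.0772] az -0.35
```

Emit:
play_rows --steps '[{"tx": 0.001,"ty": -0.002,"tz": 0.025,"ax": 0,"ay": 0,"az": -0.3,"hand": 0.05},{"tx": 0.001,"ty": -0.002,"tz": 0.05,"ax": 0,"ay": 0,"az": -0.3,"hand": 0.05},{"tx": 0.001,"ty": -0.002,"tz": 0.068,"ax": 0,"ay": 0,"az": -0.3,"hand": 0.05},{"tx": 0.001,"ty": -0.002,"tz": 0.075,"ax": 0,"ay": 0,"az": -0.3,"hand": 0.05},{"tx": 0.001,"ty": -0.002,"tz": 0.076,"ax": 0,"ay": 0,"az": -0.3,"hand": 0.05}]'

```text
t: 14.3
eef_pos: [0.5397, 0.0171, 0.043]
eef_rot: [3.142, -0.0, -3.047]
force: [-1.0, 0.2, 0.5]
width: 0.587
finger_force: 0.0
```

Emit:
play_rows --steps '[{"tx": 0,"ty": 0,"tz": 0,"ax": 0,"ay": 0,"az": 0,"hand": 0.04},{"tx": 0,"ty": 0,"tz": 0,"ax": 0,"ay": 0,"az": 0,"hand": 0.025},{"tx": 0,"ty": 0,"tz": 0,"ax": 0,"ay": 0,"az": 0,"hand": 0},{"tx": 0,"ty": 0,"tz": 0,"ax": 0,"ay": 0,"az": 0,"hand": 0},{"tx": 0,"ty": 0,"tz": 0,"ax": 0,"ay": 0,"az": 0,"hand": 0}]' --force 50

```text
t: 14.8
eef_pos: [0.5406, 0.0168, 0.0443]
eef_rot: [-3.141, 0.002, -3.047]
force: [-0.2, 0.0, 6.0]
width: 0.151
finger_force: 52.5
```

```bash
python3 -c "
from h import *
go([.5406,.0173,.0433],185.5)"
```

```text
t 14.8 pos [0.5406 0.0168 0.0443] rot [-1.7997e+02  1.3000e-01 -1.7458e+02] F [-0.2  0.   6. ] w 0.151 shift [-0.      0.0005  0.001 ] az -0.08
```

Emit:
play_rows --steps '[{"tx": 0,"ty": 0,"tz": -0.02,"ax": 0,"ay": 0,"az": 0,"hand": 0},{"tx": 0,"ty": 0,"tz": -0.06,"ax": 0,"ay": 0,"az": 0,"hand": 0},{"tx": 0,"ty": 0,"tz": -0.105,"ax": 0,"ay": 0,"az": 0,"hand": 0},{"tx": 0,"ty": 0,"tz": -0.15,"ax": 0,"ay": 0,"az": 0,"hand": 0},{"tx": 0,"ty": 0,"tz": -0.195,"ax": 0,"ay": 0,"az": 0,"hand": 0}]'

```text
t: 15.3
eef_pos: [0.5384, 0.017, 0.2383]
eef_rot: [3.141, -0.002, -3.047]
force: [0.2, -1.2, -2.6]
width: 0.147
finger_force: 51.3
```

Emit:
play_rows --steps '[{"tx": -0.005,"ty": 0.045,"tz": -0.02,"ax": 0,"ay": 0,"az": 0,"hand": 0},{"tx": -0.011,"ty": 0.092,"tz": -0.02,"ax": 0,"ay": 0,"az": 0,"hand": 0},{"tx": -0.017,"ty": 0.14,"tz": -0.02,"ax": 0,"ay": 0,"az": 0,"hand": 0},{"tx": -0.023,"ty": 0.187,"tz": -0.02,"ax": 0,"ay": 0,"az": 0,"hand": 0},{"tx": -0.028,"ty": 0.23,"tz": -0.02,"ax": 0,"ay": 0,"az": 0,"hand": 0}]'

```text
t: 15.8
eef_pos: [0.5446, 0.2504, 0.2565]
eef_rot: [-3.141, -0.002, -3.046]
force: [1.3, -1.5, -2.3]
width: 0.154
finger_force: 51.3
```

```bash
python3 -c "
from h import *
go([.5465,.2692,.25],185.5)"
```

```text
t 15.8 pos [0.5446 0.2504 0.2565] rot [-1.7998e+02 -1.1000e-01 -1.7455e+02] F [ 1.3 -1.5 -2.3] w 0.154 shift [-0.0037  0.0185  0.0065] az -0.05
```

Emit:
play_rows --steps '[{"tx": -0.002,"ty": 0.018,"tz": 0,"ax": 0,"ay": 0,"az": 0,"hand": 0},{"tx": -0.003,"ty": 0.0195,"tz": 0.015,"ax": 0,"ay": 0,"az": 0,"hand": 0},{"tx": -0.003,"ty": 0.0195,"tz": 0.03,"ax": 0,"ay": 0,"az": 0,"hand": 0},{"tx": -0.003,"ty": 0.0195,"tz": 0.04,"ax": 0,"ay": 0,"az": 0,"hand": 0},{"tx": -0.003,"ty": 0.0195,"tz": 0.04,"ax": 0,"ay": 0,"az": 0,"hand": 0}]'

```text
t: 16.3
eef_pos: [0.5453, 0.2662, 0.214]
eef_rot: [-3.14, -0.007, -3.049]
force: [-0.7, -0.2, -1.6]
width: 0.154
finger_force: 51.3
```

Emit:
play_rows --steps '[{"tx": 0,"ty": 0,"tz": 0,"ax": 0,"ay": 0,"az": 0,"hand": 0},{"tx": 0,"ty": 0,"tz": 0,"ax": 0,"ay": 0,"az": 0,"hand": 0}]'

```text
t: 16.5
eef_pos: [0.5474, 0.2676, 0.2186]
eef_rot: [3.141, 0.001, -3.048]
force: [-0.9, -0.3, -2.3]
width: 0.148
finger_force: 51.3
```

```bash
python3 -c "
from h import *
go([.5465,.2692,.1923],185.5)"
```

```text
t 16.5 pos [0.5474 0.2676 0.2186] rot [ 1.7999e+02  8.0000e-02 -1.7464e+02] F [-0.9 -0.3 -2.3] w 0.148 shift [0.0008 0.0017 0.0263] az -0.14
```

Emit:
play_rows --steps '[{"tx": 0.001,"ty": 0.0015,"tz": 0.004,"ax": 0,"ay": 0,"az": 0,"hand": 0},{"tx": 0.001,"ty": 0.0015,"tz": 0.008,"ax": 0,"ay": 0,"az": 0,"hand": 0},{"tx": 0.001,"ty": 0.0015,"tz": 0.012,"ax": 0,"ay": 0,"az": 0,"hand": 0},{"tx": 0.001,"ty": 0.0015,"tz": 0.016,"ax": 0,"ay": 0,"az": 0,"hand": 0},{"tx": 0.001,"ty": 0.0015,"tz": 0.019,"ax": 0,"ay": 0,"az": 0,"hand": 0}]'

```text
t: 17.0
eef_pos: [0.5454, 0.2696, 0.1981]
eef_rot: [-3.141, -0.001, -3.047]
force: [-0.2, 0.2, -2.4]
width: 0.145
finger_force: 51.4
```

```bash
python3 -c "
from h import *
go([.5465,.2692,.1923],185.5)"
```

```text
t 17.0 pos [0.5454 0.2696 0.1981] rot [-1.7999e+02 -4.0000e-02 -1.7456e+02] F [-0.2  0.2 -2.4] w 0.145 shift [-0.0011 -0.0005  0.0058] az -0.06
```

Inside the notches without contact (lugs below the lip top). Seating it.

Emit:
play_rows --steps '[{"tx": -0.001,"ty": 0,"tz": 0.002,"ax": 0,"ay": 0,"az": 0,"hand": 0},{"tx": -0.001,"ty": 0,"tz": 0.004,"ax": 0,"ay": 0,"az": 0,"hand": 0},{"tx": -0.001,"ty": 0,"tz": 0.006,"ax": 0,"ay": 0,"az": 0,"hand": 0},{"tx": -0.001,"ty": 0,"tz": 0.006,"ax": 0,"ay": 0,"az": 0,"hand": 0}]'

```text
t: 17.4
eef_pos: [0.5466, 0.2697, 0.1926]
eef_rot: [-3.142, -0.0, -3.047]
force: [0.1, -0.1, -2.5]
width: 0.148
finger_force: 51.4
```

```bash
python3 -c "
from h import *
go([.5465,.2692,.1923],185.5)"
```

```text
t 17.4 pos [0.5466 0.2697 0.1926] rot [-1.8000e+02 -1.0000e-02 -1.7457e+02] F [ 0.1 -0.1 -2.5] w 0.148 shift [ 0.0002 -0.0005  0.0003] az -0.07
```

Emit:
play_rows --steps '[{"tx": 0,"ty": 0,"tz": 0.0005,"ax": 0,"ay": 0,"az": 0,"hand": 0},{"tx": 0,"ty": 0,"tz": 0.001,"ax": 0,"ay": 0,"az": 0,"hand": 0},{"tx": 0,"ty": 0,"tz": 0.001,"ax": 0,"ay": 0,"az": 5,"hand": 0},{"tx": 0,"ty": 0,"tz": 0.001,"ax": 0,"ay": 0,"az": 11,"hand": 0},{"tx": 0,"ty": 0,"tz": 0.001,"ax": 0,"ay": 0,"az": 17,"hand": 0}]'

```text
t: 17.9
eef_pos: [0.547, 0.2698, 0.1923]
eef_rot: [3.141, 0.001, 2.935]
force: [0.6, 0.2, -1.9]
width: 0.153
finger_force: 51.4
```

```bash
python3 -c "
from h import *
go([.5465,.2692,.1923],123.8);print(r.observe()['wrist_torque'])"
```

```text
t 17.9 pos [0.547  0.2698 0.1923] rot [1.7997e+02 7.0000e-02 1.6819e+02] F [ 0.6  0.2 -1.9] w 0.153 shift [ 0.0004 -0.0007  0.    ] az 44.39
[-0.01719441 -0.08734729 -0.00497452]
```

Emit:
play_rows --steps '[{"tx": 0,"ty": 0,"tz": 0,"ax": 0,"ay": 0,"az": 7,"hand": 0},{"tx": 0,"ty": 0,"tz": 0,"ax": 0,"ay": 0,"az": 14,"hand": 0},{"tx": 0,"ty": 0,"tz": 0,"ax": 0,"ay": 0,"az": 21,"hand": 0},{"tx": 0,"ty": 0,"tz": 0,"ax": 0,"ay": 0,"az": 28,"hand": 0},{"tx": 0,"ty": 0,"tz": 0,"ax": 0,"ay": 0,"az": 34,"hand": 0}]'

```text
t: 18.4
eef_pos: [0.547, 0.2697, 0.1923]
eef_rot: [3.141, 0.001, 2.342]
force: [0.9, 0.4, -2.0]
width: 0.149
finger_force: 51.4
```

Emit:
play_rows --steps '[{"tx": 0,"ty": 0,"tz": 0,"ax": 0,"ay": 0,"az": 3,"hand": 0},{"tx": 0,"ty": 0,"tz": 0,"ax": 0,"ay": 0,"az": 5,"hand": 0},{"tx": 0,"ty": 0,"tz": 0.0005,"ax": 0,"ay": 0,"az": 7,"hand": 0},{"tx": 0,"ty": 0,"tz": 0.001,"ax": 0,"ay": 0,"az": 8,"hand": 0},{"tx": 0,"ty": 0,"tz": 0.001,"ax": 0,"ay": 0,"az": 8,"hand": 0}]'

```text
t: 18.9
eef_pos: [0.5473, 0.2699, 0.1923]
eef_rot: [3.14, 0.001, 2.207]
force: [-1.0, -1.1, 3.7]
width: 0.152
finger_force: 52.1
```

```bash
python3 -c "
from h import *
go([.5465,.2692,.1923],123.8);print(r.observe()['wrist_torque'])"
```

```text
t 18.9 pos [0.5473 0.2699 0.1923] rot [1.7989e+02 6.0000e-02 1.2645e+02] F [-1.  -1.1  3.7] w 0.152 shift [-0.0001 -0.0011 -0.    ] az 2.65
[-0.19739587  0.15002823  0.04533666]
```

Emit:
play_rows --steps '[{"tx": 0,"ty": 0,"tz": 0,"ax": 0,"ay": 0,"az": 1,"hand": 0},{"tx": 0,"ty": 0,"tz": 0,"ax": 0,"ay": 0,"az": 2,"hand": 0},{"tx": 0,"ty": 0,"tz": 0,"ax": 0,"ay": 0,"az": 3,"hand": 0},{"tx": 0,"ty": 0,"tz": 0,"ax": 0,"ay": 0,"az": 3,"hand": 0}]'

```text
t: 19.3
eef_pos: [0.5473, 0.27, 0.1923]
eef_rot: [3.139, 0.001, 2.155]
force: [-0.1, -0.3, 5.1]
width: 0.153
finger_force: 52.6
```

```bash
python3 -c "
from h import *
go([.5465,.2692,.1923],123.8);print(r.observe()['wrist_torque'])"
```

```text
t 19.3 pos [0.5473 0.27   0.1923] rot [1.7988e+02 5.0000e-02 1.2346e+02] F [-0.1 -0.3  5.1] w 0.153 shift [-0.0002 -0.0011 -0.    ] az -0.34
[-0.07315936  0.13013425  0.38761772]
```

Torque now shows (0.39 N·m), so the lid is at the stop. Releasing and retreating.

Emit:
play_rows --steps '[{"tx": 0,"ty": 0,"tz": 0,"ax": 0,"ay": 0,"az": 0,"hand": 0.03},{"tx": 0,"ty": 0,"tz": 0,"ax": 0,"ay": 0,"az": 0,"hand": 0.05},{"tx": 0,"ty": 0,"tz": 0,"ax": 0,"ay": 0,"az": 0,"hand": 0.05},{"tx": 0,"ty": 0,"tz": -0.02,"ax": 0,"ay": 0,"az": 0,"hand": 0.05},{"tx": 0,"ty": 0,"tz": -0.06,"ax": 0,"ay": 0,"az": 0,"hand": 0.05}]'

```text
t: 19.8
eef_pos: [0.5443, 0.2689, 0.2462]
eef_rot: [-3.132, -0.003, 2.154]
force: [0.1, -0.2, 0.1]
width: 0.586
finger_force: 0.0
```

Emit:
play_rows --steps '[{"tx": -0.04,"ty": -0.02,"tz": -0.03,"ax": 0,"ay": 0,"az": 0,"hand": 0.05},{"tx": -0.08,"ty": -0.04,"tz": -0.06,"ax": 0,"ay": 0,"az": 0,"hand": 0.05},{"tx": -0.12,"ty": -0.06,"tz": -0.06,"ax": 0,"ay": 0,"az": 0,"hand": 0.05},{"tx": -0.16,"ty": -0.08,"tz": -0.06,"ax": 0,"ay": 0,"az": 0,"hand": 0.05},{"tx": -0.2,"ty": -0.1,"tz": -0.06,"ax": 0,"ay": 0,"az": 0,"hand": 0.05}]'

```text
t: 20.3
eef_pos: [0.5733, 0.0459, 0.3111]
eef_rot: [3.141, 0.0, 2.154]
force: [-0.2, 0.9, -0.2]
width: 0.585
finger_force: 0.0
```

```bash
python3 -c "
from h import *
snap('top','t6.png');snap('side','s6.png');go([.5,.1,.2],123)
s=cv2.imread('pics/s6.png');t=cv2.imread('pics/t6.png')
cv2.imwrite('pics/c6.png',np.hstack([cv2.resize(s[110:230,160:280],(400,400)),cv2.resize(t[190:290,105:205],(400,400),interpolation=cv2.INTER_CUBIC)]))"
```

```text
t 20.4 pos [0.5737 0.043  0.3103] rot [-1.7993e+02  6.0000e-02  1.2305e+02] F [-0.5 -0.2  1.3] w 0.586 shift [ 0.0881 -0.0306  0.1103] az 0.05
```

View pics/c6.png

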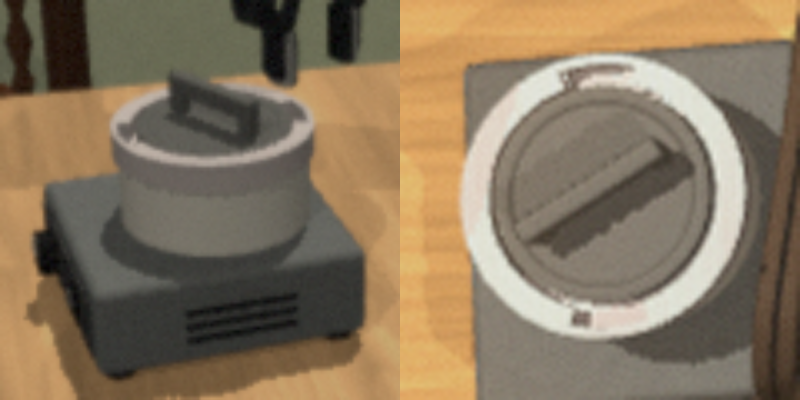

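The lid sits flat in the collar, with its handle running from (525,230) to (660,148) in the crop. That is turned past its starting angle to about 62° clockwise, and the arm is clear. Handing in.

```bash
python3 -c "
from station import r
print(r.hand_in())"
```

```text
the job is handed in; nothing more can be done
None
```

The castor is standing in the drum, the lid is seated and turned clockwise to its stop, the bystanders were left alone, and the job was handed in at about 20 s; the judge's verdict was not shown.

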